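# Clamp a gel tray in its casting stand with the quarter-turn cam

### The job

Set the gel tray upright in the middle of the casting stand's bed, between the end stop and the open gate, and let go of it; then turn the cam knob clockwise until the gate has drawn the tray tight against the stop. Grip the knob in line with its sloping axle, and stop when it has clearly stiffened: a snug squeeze of about 16 N, not forced. Leave the bottle, the tip box and the tube rack where they are.

Things in the scene. Friction and masses are not known exactly. Their poses are not given: they have to be found in the camera images.
- tray: Loose gel tray: pale grey-blue acrylic trough, 64 mm wide (x), 120 long (y), 30 high (z), floor and walls 5 mm thick, a wall along each long side, ends open and alike; 0.13-0.23 kg. Origin: centre of its underside. It starts upright on the bench, right of the stand; grip it across its 64 mm width from above.
- stand: White casting stand, fixed: plate 130 mm (x) by 320 (y), its top (the bed) 18 mm above the bench; origin on the bench under its middle. From -y to +y: end stop (grey block 75 wide, 36 high, locked, face anywhere at y -119 to -111 mm), bed, gate, white wedge housing with the knob (y 50 to 134, slope facing -x, top 100 mm above the bench). Tray lies along y.
- bed_middle (a point): Middle of the tray's place, on the bed (18 mm above the bench), at x 0, y -49 mm of the stand; axes as the stand's. The tray's origin belongs within 10 mm of it in x, 12 in y (16 to -y). With the cam at 0, stop and gate leave 11 to 19 mm more than the tray's length; a tray centred 3 mm to +y of this point clears both, by 4 mm at least at the gate.
- gate: Grey gate, 75 mm wide, 36 high, rubber face to the stand's -y. Origin: on that face at bed height; y +20 mm of the stand at cam 0. The cam drives it to -y by 12 mm per rad through a spring of 6 N/mm: once the tray is caught against the stop, each 0.1 rad adds about 7 N of squeeze. About 16 N is wanted (8 to 28 is right); above 38 N the tray cracks.
- cam (a joint): Turn of the knob, rad: 0 open, grows clockwise seen from above; ends at 2.35, starts at 0 to 0.12, stays where left. Turning takes about 0.4 N m of friction (half that when paused) plus 0.012 N m per newton of squeeze (+0.2 at 16 N). The squeeze begins at 0.9 to 1.6 rad, as the stop is set, so a fixed angle will not do: feel for it. The last angle, 1.1 to 1.9, may need a second grasp.
- knob: Black knob: bar 75 mm long (x), 16 thick (y), 24 deep (z 12 to 36 mm from the origin), a 13 mm pointer on its -x end. z is the axle, leaning 30 deg from vertical to the stand's -x. Origin: on the axle, 13 mm off the slope; below the bar a 52 mm collar. At cam 0 the pointer is down the slope. Do not touch it with a gripper within 17 deg of vertical: that side-loads the axle.
- knob_grip (a point): On the axle, in the middle of the knob's bar: 26 mm from the knob's origin, 39 mm off the slope, 109 mm above the bench; in the stand's frame x -19, y +92 mm. Axes as the knob's. Nothing stands round the bar.
- bottle: Bystander: closed amber reagent bottle, diameter 64 mm, 150 mm tall, standing; origin under its middle. Leave alone.
- tip_box: Bystander: pipette tip box, white with blue lid, 87 mm by 124 mm, 80 mm high; origin under its middle. Leave alone.
- tube_rack: Bystander: red tube rack 90 mm by 160 mm, with capped tubes up to 85 mm high; origin under its middle. Leave alone.
Things that resemble listed ones, but are neither listed nor needed, are in the scene too. There is more than one size of the tray; the one meant has the size given above.

How it is judged (in metres and radians):
On the way, in this order (a step that is already met when the one before it is completed fails the run):
1. the tray stands on the bed between stop and gate, let go, the gate still open (z of tray in the frame of bed_middle between -0.004 and 0.004 m and x of tray in the frame of bed_middle between -0.01 and 0.01 m and y of tray in the frame of bed_middle between -0.016 and 0.012 m and angle between tray's own z axis and vertical below 0.06 rad and angle between the y axis of tray and the y axis of stand, either way round below 0.12 rad and value of joint cam below 0.4 rad and contact force between tray and the fingers below 0.2 N and linear speed of tray below 0.02 m/s), for 0.2 s.
2. the cam is turned and the gate presses the tray against the stop (z of tray in the frame of bed_middle between -0.004 and 0.004 m and x of tray in the frame of bed_middle between -0.01 and 0.01 m and y of tray in the frame of bed_middle between -0.016 and 0.012 m and angle between tray's own z axis and vertical below 0.06 rad and angle between the y axis of tray and the y axis of stand, either way round below 0.12 rad and value of joint cam above 0.8 rad and contact force between gate and tray above 8 N), for 0.2 s.
At the end, for the whole second after the job is handed in: The tray lies flat on the bed (underside within 4 mm of the bed, tilt under 0.06 rad, long side within 0.12 rad of the stand's y, origin within 10 mm of bed_middle in x and -16 to +12 mm in y), the cam is turned past 0.8 rad, the gate presses on the tray with 8 to 28 N, and the tray is at rest (all of step 2 and contact force between gate and tray below 28 N and linear speed of tray below 0.01 m/s); the robot touches nothing.
It fails at once if the tray is squeezed by the gate with more than 38 N (contact force between gate and tray above 38 N).
It fails at once if the knob is touched with the tool within 17 degrees of vertical (contact force between the fingers and knob above 1 N and (angle between the grasp point's own z axis and vertical below 0.3 rad or angle between the grasp point's own z axis and vertical above 2.8416 rad)).
It fails at once if the bottle is moved by more than 20 mm (distance of bottle from where it was at the start of the episode above 0.02 m).
It fails at once if the tip_box is moved by more than 20 mm (distance of tip_box from where it was at the start of the episode above 0.02 m).
It fails at once if the tube_rack is moved by more than 20 mm (distance of tube_rack from where it was at the start of the episode above 0.02 m).
It also fails if it takes over 64 s, if anything falls off the work surface, if the arm or the gripper's body presses on something with over 40 N, if the wrist force passes 120 N, or if a joint passes its speed limit or range.

### The arm

A 7-joint arm with a two-finger parallel gripper is mounted at the origin on the work surface. World frame = base frame: x ahead of the robot, y to its left, z up, the work surface at z = 0. Lengths are in m, angles in degrees, forces in N, time in s.
With the tool pointing down it reaches from about 0.425 to 0.875 m from the base axis. Payload 4.7 kg.
Tool frame: the origin (TCP) lies at the very end of the fingers, on their centre line; the grasp point (between the pads) lies 19 mm behind it (grip_depth is the distance from the TCP to the grasp point, in m); y points along the fingers, x is the direction in which the jaws open and shut, and the axes are right-handed (so a half turn about y gives the same grasp; the last joint's range is limited). The gripper opens to 85 mm and grips with 20 to 120 N. Pads are 22 mm wide; open, the fingers measure 114 mm over their backs; the gripper's body (76 mm by 85 mm) begins 54 mm behind the grasp point. The pads swing forward as they close: fully open they stand 13 mm farther back than shut.
Start: joints at [66.641, 18.392, -4.016, 83.108, 1.295, 78.541, -3.26], TCP at [0.266, -0.593, 0.231] pointing down, gripper open.
Joint ranges: [-163.93, 163.93], [-17.29, 119.83], [-79.2, 71.16], [3.27, 140.29], [-89.18, 269.18], [5.43, 117.66], [-154.24, 154.24]. Speed limits (degrees/s): [147.25, 147.25, 180, 180, 180, 180, 180].

### API

Orientations are given as [roll, pitch, yaw] about the fixed x, y, z axes, in that order (R = Rz(yaw) Ry(pitch) Rx(roll)).
In Python, from cell import get_obs, get_image, job_done, grip_depth gives the robot as it stands.
- The arm moves only by the shell command python3 -m inch 'ROWS' [OPENING] [FORCE]. ROWS is text: rows parted by semicolons, each of 6 numbers parted by spaces: the shift along the tool's x, y, z in m, then the turn, a rotation vector about the tool's x, y, z in rad. In form: dx dy dz rx ry rz; .... A call has 1 to 20 rows; each row shifts and turns the commanded pose from where the row before left it, along the tool's axes as they then stand; what a row does not reach is not made up. A row lasts 1/8 s, in which the tool goes at most 62.5 mm and 10.7 degrees, less where a joint would pass 70% of its speed; a pose out of reach is approached as far as the arm can. A call with a gripper value outside its range is refused whole. OPENING is the closure, from 0 (fully open) to 1 (shut), set as the call begins (- or left out, the last holds). The fingers move at their own pace and stop on an object; FORCE is the grip in N (left out, the last holds). Time passes only in rows, so rows that do not move let the fingers close. It gives the time, the measured TCP pose, the force and the opening at its end, in the units of the state.
- get_obs(): the state, without advancing time (a new reading comes with each control period).
- get_image(name): name is "scene" or "top" or "wrist"; returns a dict with "color" (384x512x3 uint8, blue, green, red), "depth" (384x512 float32, m along the optical axis (not along the pixel's ray), 0 where there is no reading), "mtx" (3x3 intrinsics, pixels), "R" (3x3) and "t" (3): a world point X has camera coordinates R X + t. Camera axes: x right, y down, z forward; pixel columns grow to the right and rows downward; lengths in m; the calibration is good to about 2 mm. The wrist camera is an equidistant fisheye: a pixel r from the principal point sees the ray r / f radians off the axis. A picture is of the moment at which its call begins.
- job_done(): hands the job in, once; it reports no verdict.
The state is a dict: "time": time; "qpos": joint angles; "qd": joint speeds; "joint_efforts": joint torques, N m; "position": TCP position; "eef_rot": TCP orientation; "force": force on the tool from outside, world axes, zero at the start; "torque": the same for the moment, N m; "width": finger opening in m.
Only numpy, scipy, OpenCV 4.12 (cv2) and the standard library are available. Lean on these libraries where they do the work, as an engineer would, in place of code of your own. Each camera call takes 0.05 s, during which the arm holds its last target.

## Working session

There is one attempt and no reset: what is moved stays moved. The work goes in short steps, Python scripts to look and compute and a shell command to move; the robot and the scene stay as the last step left them, time stands still between calls to the robot, and variables do not carry over. Pictures are saved under pics/ and viewed, and the job is handed in when it is done.

```bash
ls; mkdir -p pics; python3 - <<'E'
from cell import get_obs,get_image,grip_depth
import cv2,numpy as np
print(grip_depth,get_obs())
for n in ["scene","top","wrist"]:
    i=get_image(n); cv2.imwrite(f"pics/a_{n}.png",i["color"]); np.savez(f"/tmp/a_{n}.npz",**i)
    print(n,i["mtx"].tolist(),i["R"].tolist(),i["t"].tolist())
E
```

```text
pics
0.0187 {'time': 0.0, 'qpos': array([66.6397347 , 18.44196761, -4.01609534, 83.17535424,  1.2956675 ,
       78.54009071, -3.26022129]), 'qd': array([ 0.02797902,  0.03469486, -0.01154537, -0.04738256, -0.04784477,
        0.04629821,  0.02806417]), 'joint_efforts': array([ 1.34652792e-04, -4.93590117e+01, -3.82307880e-01, -3.14329076e+01,
        1.29821553e-02,  1.13439438e-02, -1.27357384e-05]), 'position': array([ 0.26585606, -0.59255499,  0.23018665]), 'eef_rot': array([-90.00618122,   0.11212937, -65.82953387]), 'force': array([-0.27970893,  0.67704952, -0.73342003]), 'torque': array([-0.00773409, -0.01270701,  0.07259503]), 'width': 0.08546342201841255}
scene [[422.33753170462506, 0.0, 262.7609594498691], [0.0, 422.33753170462506, 191.67382941473448], [0.0, 0.0, 1.0]] [[-0.11069683058979173, 0.9938404883281654, 0.005224505431991004], [0.5844557883564828, 0.06934834174225689, -0.8084567019662842], [-0.8038393142624819, -0.08644010213571643, -0.5885324677439553]] [0.04796874389650267, -0.26298870964620735, 1.8393375331997426]
top [[367.6142323738801, 0.0, 251.50568351400736], [0.0, 367.6142323738801, 197.85997297057554], [0.0, 0.0, 1.0]] [[0.013736960218453574, -0.9997525764983601, 0.01749519102060544], [-0.9936559206193233, -0.015602206326799234, -0.11137541279789298], [0.11162081948329215, -0.01585424052507213, -0.9936243936796497]] [-0.016635894999531532, 0.5594536266544231, 1.032667304980125]
wrist [[297.3186396354542, 0.0, 256.2936356173894], [0.0, 297.3186396354542, 190.926968439826], [0.0, 0.0, 1.0]] [[0.4087703489622189, -0.9126363559040096, -0.0012975714076503243], [-0.8643004856835618, -0.3875764749651038, 0.3205762725168307], [-0.29307246929124336, -0.12992058318787086, -0.9472218165813426]] [-0.6497363067802404, -0.04232482699804011, 0.38139025066742627]
```

View pics/a_scene.png

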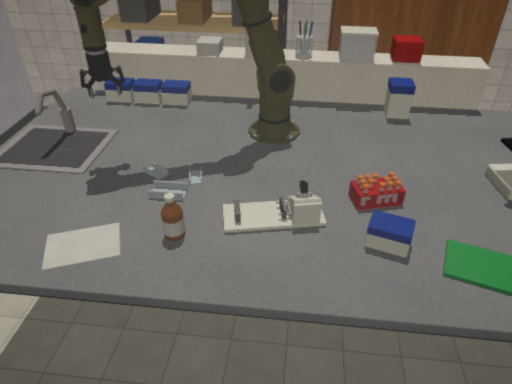

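View pics/a_top.png

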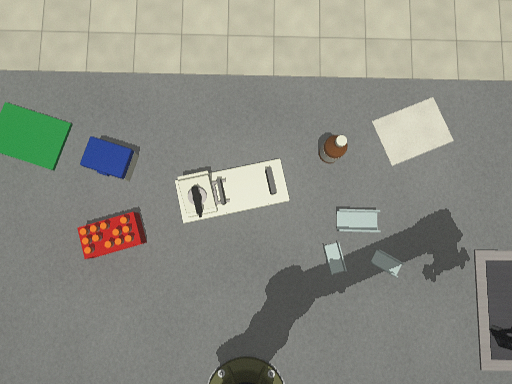

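View pics/a_wrist.png

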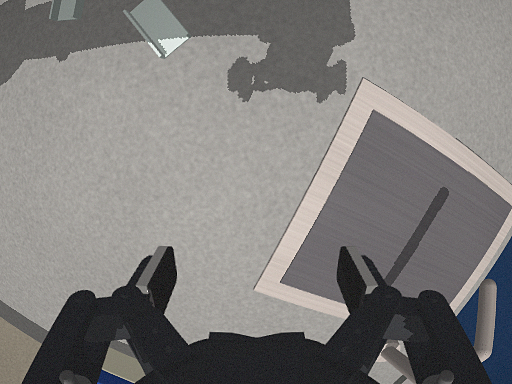

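Candidates for the tray in the top view: A (358,219), about 43x24 px; B (334,257), about 15x30 px; C (386,262), about 28x20 px. At roughly 0.36 px/mm, A fits 120x64 mm. I'll confirm in an enlarged crop and measure.

```bash
cat > h.py <<'E'
import numpy as np,cv2
from scipy.spatial.transform import Rotation as Ro
def load(n): return dict(np.load(n))
def ray(i,u,v):
    K=i["mtx"];d=np.array([(u-K[0,2])/K[0,0],(v-K[1,2])/K[1,1],1.])
    return -i["R"].T@i["t"], i["R"].T@d
def plane(i,u,v,z):
    c,d=ray(i,u,v); return c+d*(z-c[2])/d[2]
def cloud(i):
    K=i["mtx"];D=i["depth"];v,u=np.indices(D.shape)
    P=np.stack([(u-K[0,2])/K[0,0]*D,(v-K[1,2])/K[1,1]*D,D],-1)
    return (P-i["t"])@i["R"]
def proj(i,X):
    q=i["R"]@np.asarray(X)+i["t"]; p=i["mtx"]@q; return p[:2]/p[2]
E
python3 - <<'E'
from h import *
i=load("/tmp/a_top.npz")
c=i["color"]
cr=cv2.resize(c[195:285,310:420],None,fx=6,fy=6,interpolation=cv2.INTER_CUBIC)
cv2.imwrite("pics/crop_tray.png",cr)
cr=cv2.resize(c[150:230,170:295],None,fx=6,fy=6,interpolation=cv2.INTER_CUBIC)
cv2.imwrite("pics/crop_stand.png",cr)
P=cloud(i)
print(np.round(P[219,335:385:2]*1000).astype(int).tolist())
print(np.round(P[200:238:1,358]*1000).astype(int).tolist())
E
```

```text
[[504, -258, 2], [504, -263, 2], [504, -270, 1], [504, -277, -3], [504, -282, 1], [504, -286, 6], [504, -293, 4], [504, -299, 1], [504, -304, 7], [505, -311, 2], [505, -317, 2], [441, 8, 1089], [505, -328, 5], [505, -336, -1], [505, -341, 2], [505, -346, 4], [505, -352, 5], [505, -359, 2], [505, -365, 1], [505, -371, 1], [505, -376, 5], [506, -383, 1], [506, -390, -1], [506, -397, -5], [506, -402, -2]]
[[562, -328, 0], [559, -328, -1], [556, -329, -4], [553, -328, -2], [550, -328, -2], [547, -328, 0], [544, -328, -1], [541, -327, 0], [538, -328, -3], [532, -317, 32], [529, -319, 28], [528, -324, 9], [526, -327, 0], [523, -327, 0], [520, -326, 2], [517, -327, -1], [513, -325, 5], [511, -326, 4], [508, -326, 3], [504, -324, 9], [502, -325, 5], [499, -326, 4], [496, -325, 4], [493, -327, -1], [490, -325, 5], [487, -325, 4], [484, -326, 2], [481, -325, 3], [478, -325, 3], [475, -326, 2], [471, -317, 28], [469, -324, 8], [466, -327, -3], [463, -326, 1], [460, -326, -2], [457, -327, -2], [455, -327, -3], [452, -326, -2]]
```

View pics/crop_tray.png

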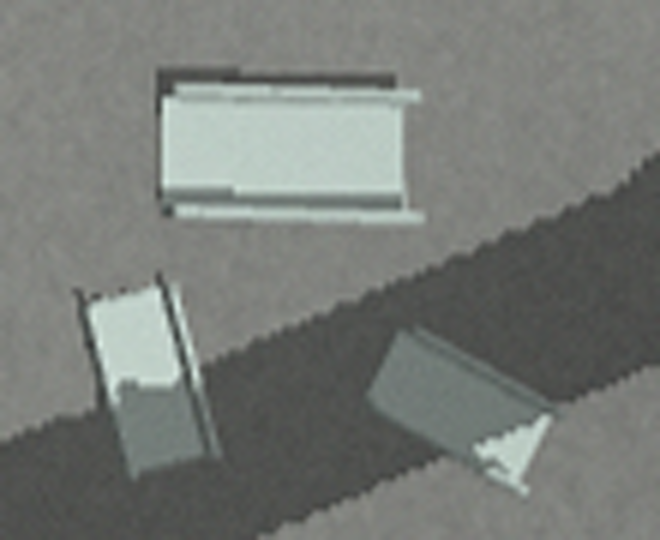

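View pics/crop_stand.png

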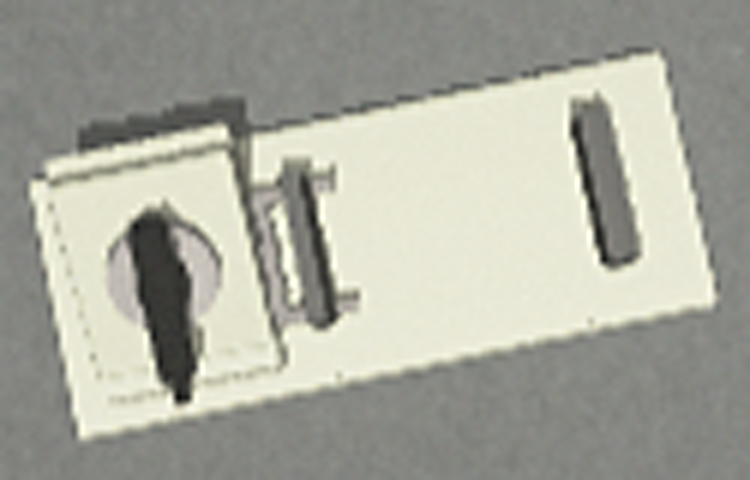

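Crop confirms A (top pixels 338–380 x 208–232) is the full-size tray: two walls, open ends. B and C are clearly smaller. Now tray and stand poses by ray casting.

```bash
python3 - <<'E'
from h import *
i=load("/tmp/a_top.npz")
px=lambda x,y,ox,oy:((x+.5)/6-.5+ox,(y+.5)/6-.5+oy)
T=[plane(i,*px(x,y,310,195),.03) for x,y in [(172,84),(420,90),(424,223),(174,205)]]
print("tray top",np.round(np.array(T)*1e3,1).tolist())
B=[plane(i,*px(x,y,310,195),.005) for x,y in [(162,97),(405,105)]]
print(np.round(np.array(B)*1e3,1).tolist())
T=np.array(T);print("len",[np.linalg.norm(T[k]-T[k-1])*1e3 for k in range(4)],"c",T.mean(0))
for a,b in((0,1),(3,2)):
  d=T[a]-T[b];print("yaw of y axis",np.degrees(np.arctan2(-d[0],d[1])))
S=np.array([plane(i,*px(x,y,170,150),.018) for x,y in [(660,51),(716,304),(82,440)]])
print("stand",np.round(S*1e3,1).tolist(),np.linalg.norm(S[0]-S[1]),np.linalg.norm(S[1]-S[2]))
d=S[2]-S[1];ya=np.arctan2(-d[0],d[1]);d=S[0]-S[1];print(np.degrees(ya),np.degrees(np.arctan2(d[1],d[0])))
# housing/knob from both: mask-based knob
for n in("top","scene"):
  j=load(f"/tmp/a_{n}.npz");print(n,j["color"].shape)
# scene edges crop
j=load("/tmp/a_scene.npz")
cv2.imwrite("pics/crop_scene.png",cv2.resize(j["color"][170:260,140:340],None,fx=4,fy=4,interpolation=cv2.INTER_CUBIC))
g=cv2.cvtColor(i["color"],cv2.COLOR_BGR2HSV)
m=((g[...,2]>170)&(g[...,1]<40)).astype(np.uint8);m[:, :170]=0;m[:,300:]=0;m[:140]=0;m[235:]=0
cs,_=cv2.findContours(m,cv2.RETR_EXTERNAL,cv2.CHAIN_APPROX_NONE)
c=max(cs,key=cv2.contourArea);print(cv2.contourArea(c),cv2.minAreaRect(c),cv2.approxPolyDP(cv2.convexHull(c),3,True)[:,0].tolist())
E
```

```text
tray top [[532.4, -260.5, 30.0], [531.4, -381.1, 30.0], [467.2, -381.4, 30.0], [474.1, -260.7, 30.0]]
[[528.1, -261.8, 5.0], [525.9, -382.6, 5.0]]
len [np.float64(58.32213947645748), np.float64(120.57828988557574), np.float64(64.15495884019346), np.float64(120.85686536335461)] c [ 0.50128616 -0.32092149  0.03      ]
yaw of y axis -0.5149498527436729
yaw of y axis -3.2806179981982786
stand [[681.4, -90.4, 18.0], [555.8, -118.5, 18.0], [484.9, 188.3, 18.0]] 0.12865963367880037 0.3148717189849451
13.008628783122505 12.607363865690127
top (384, 512, 3)
scene (384, 512, 3)
4313.5 ((231.5384521484375, 189.1923065185547), (47.26398468017578, 108.84444427490234), 78.69007110595703) [[280, 160], [287, 201], [183, 222], [177, 177]]
```

View pics/crop_scene.png

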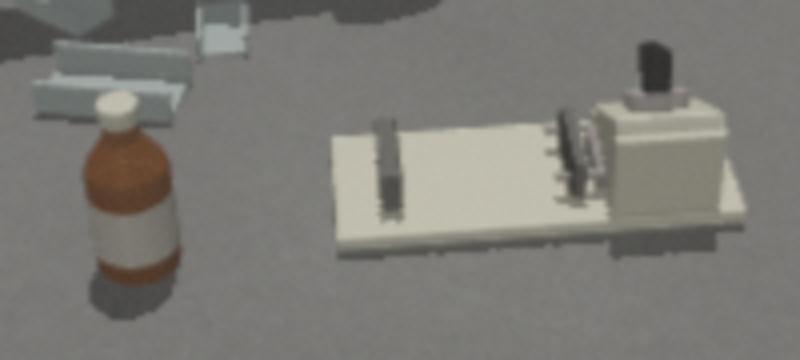

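```bash
cat >> h.py <<'E'
def state():
    from cell import get_obs
    o=get_obs(); R=Ro.from_euler("xyz",o["eef_rot"],degrees=True).as_matrix()
    return o,np.array(o["position"]),R
def plan(p=None,R=None):
    """prints turn (rotvec in tool axes) then shift in tool axes AFTER the turn"""
    o,p0,R0=state()
    if R is None:R=R0
    rv=Ro.from_matrix(R0.T@R).as_rotvec(); print("turn",np.round(rv,4),"rows>=",np.ceil(np.degrees(np.linalg.norm(rv))/10.7))
    if p is not None:
        d=R.T@(np.array(p)-p0); print("shift(after turn)",np.round(d,4),"rows>=",np.ceil(np.linalg.norm(d)/.0625))
    print("t",round(o["time"],2),"p",np.round(p0,4),"rpy",np.round(o["eef_rot"],2),"q",np.round(o["qpos"],1),"w",round(o["width"],4),"F",np.round(o["force"],1),"M",np.round(o["torque"],2))
def Rdown(yaw): # jaw axis x at yaw, fingers down
    return Ro.from_euler("xyz",[-90,0,yaw],degrees=True).as_matrix()
def fray(i,u,v): # fisheye ray
    K=i["mtx"];d=np.array([(u-K[0,2])/K[0,0],(v-K[1,2])/K[1,1]]);th=np.linalg.norm(d)
    d=np.array([*(d/th*np.sin(th)),np.cos(th)]) if th>1e-9 else np.array([0,0,1.])
    return -i["R"].T@i["t"], i["R"].T@d
def fplane(i,u,v,z):
    c,d=fray(i,u,v); return c+d*(z-c[2])/d[2]
def fproj(i,X):
    q=i["R"]@np.asarray(X)+i["t"];th=np.arctan2(np.hypot(q[0],q[1]),q[2]);ph=q[:2]/np.linalg.norm(q[:2])
    return ph*th*i["mtx"][0,0]+i["mtx"][:2,2]
E
python3 - <<'E'
from h import *
i=load("/tmp/a_wrist.npz");o,p,R=state();c=-i["R"].T@i["t"];print("cam in tool",R.T@(c-p),"fwd in tool",R.T@i["R"][2])
plan([.500,-.321,.16],Rdown(-2))
E
```

```text
cam in tool [ 0.00048764 -0.14356464  0.08176302] fwd in tool [ 2.71572284e-05  9.47247860e-01 -3.20501935e-01]
turn [-8.0000e-04 -1.1141e+00 -1.4000e-03] rows>= 6.0
shift(after turn) [0.2245 0.0704 0.2797] rows>= 6.0
t 0.15 p [ 0.2659 -0.5927  0.2304] rpy [-90.     0.09 -65.83] q [66.6 18.4 -4.  83.2  1.3 78.5 -3.3] w 0.0851 F [-0.7 -0.3  0.4] M [ 0.03 -0.05 -0.03]
```

```bash
python3 -m inch '0 0 0 0 -.1592 0;0 0 0 0 -.1592 0;0 0 0 0 -.1592 0;0 0 0 0 -.1592 0;0 0 0 0 -.1592 0;0 0 0 0 -.1592 0;0 0 0 0 -.1592 0;.037 .005 .047 0 0 0;.037 .005 .047 0 0 0;.037 .005 .047 0 0 0;.037 .005 .047 0 0 0;.037 .005 .047 0 0 0;.037 .005 .047 0 0 0;0 0 0 0 0 0;0 0 0 0 0 0' 0 40
python3 - <<'E'
from h import *
from cell import get_image
i=get_image("wrist");np.savez("/tmp/b_wrist.npz",**i);cv2.imwrite("pics/b_wrist.png",i["color"])
plan([.500,-.321,.16],Rdown(-2))
E
```

```text
time: 2.02
position: [0.4973, -0.3192, 0.201]
eef_rot: [-90.0, 0.1, -2.0]
force: [0.8, 0.1, 0.6]
width: 0.0857
turn [ 0.0006 -0.0013 -0.001 ] rows>= 1.0
shift(after turn) [ 0.0032  0.041  -0.0007] rows>= 1.0
t 2.08 p [ 0.4968 -0.3202  0.201 ] rpy [-9.004e+01  5.000e-02 -2.080e+00] q [ 50.9  13.7 -24.2  93.6   5.9  74.   23.7] w 0.0853 F [-0.7 -0.  -0.3] M [-0.02 -0.    0.01]
```

View pics/b_wrist.png

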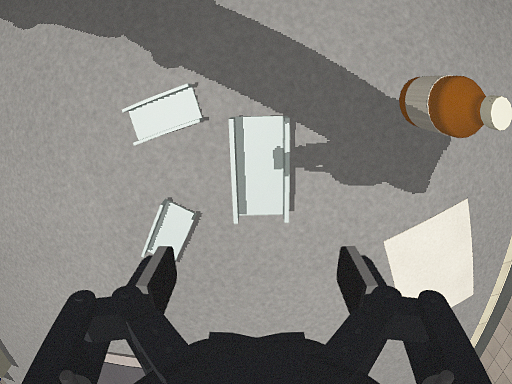

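```bash
python3 - <<'E'
from h import *
i=load("/tmp/b_wrist.npz")
cv2.imwrite("pics/b_crop.png",cv2.resize(i["color"][105:235,215:310],None,fx=4.5,fy=4.5,interpolation=cv2.INTER_CUBIC))
E
```

```text
(no output)
```

View pics/b_crop.png

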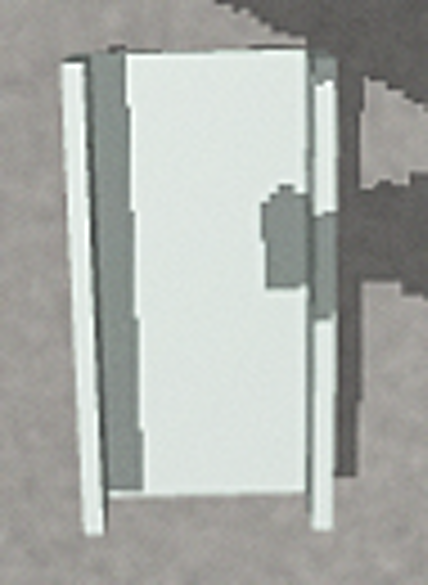

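Wrist crop: wall-top outer corners at crop (62,62), (84,535) on the left and (337,60), (333,529) on the right.

```bash
python3 - <<'E'
from h import *
i=load("/tmp/b_wrist.npz")
T=np.array([fplane(i,(x+.5)/4.5-.5+215,(y+.5)/4.5-.5+105,.03) for x,y in [(62,62),(84,535),(333,529),(337,58)]])
print(np.round(T*1e3,1).tolist(),"c",T.mean(0)*1e3,[round(1e3*np.linalg.norm(T[k]-T[k-1]),1) for k in range(4)])
for a,b in((0,1),(3,2)):
  d=T[a]-T[b];print(np.degrees(np.arctan2(-d[0],d[1])))
for a,b in((3,0),(2,1)):
  d=T[a]-T[b];print(np.degrees(np.arctan2(d[1],d[0])))
E
```

```text
[[469.2, -262.3, 30.0], [467.5, -383.3, 30.0], [532.2, -383.8, 30.0], [533.7, -263.5, 30.0]] c [ 500.64135083 -323.24999811   30.        ] [np.float64(64.5), np.float64(120.9), np.float64(64.6), np.float64(120.3)]
-0.7948344510177062
-0.712317423049165
-1.065592275654705
-0.5077549080368094
```

```bash
python3 -m inch '.004 .03 -.003 0 -.023 0;0 .05 0 0 0 0;0 .05 0 0 0 0;0 .04 0 0 0 0;0 .015 0 0 0 0;0 .012 0 0 0 0;0 0 0 0 0 0;0 0 0 0 0 0' 0
python3 - <<'E'
from h import *
plan([.5006,-.3228,.004],Rdown(-.75))
E
```

```text
time: 3.08
position: [0.5026, -0.3228, 0.0058]
eef_rot: [-90.1, -0.1, -0.7]
force: [-0.0, -0.5, -0.1]
width: 0.0853
turn [0.0016 0.0014 0.0021] rows>= 1.0
shift(after turn) [-0.002   0.0018 -0.    ] rows>= 1.0
t 3.08 p [ 0.5026 -0.3228  0.0058] rpy [-90.09  -0.12  -0.67] q [ 48.7  25.6 -22.4 103.   11.9  53.6  20.6] w 0.0853 F [-0.  -0.5 -0.1] M [ 0.    0.05 -0.02]
```

```bash
python3 -m inch '-.002 .002 0 0 0 0;0 0 0 0 0 0;0 0 0 0 0 0;0 0 0 0 0 0;0 0 0 0 0 0;0 0 0 0 0 0;0 0 0 0 0 0' 1 40
python3 - <<'E'
from h import *
plan()
E
python3 -m inch '0 -.03 0 0 0 0;0 -.05 0 0 0 0;0 -.05 0 0 0 0;0 -.02 0 0 0 0;0 0 0 0 0 0;0 0 0 0 0 0'
python3 - <<'E'
from h import *
from cell import get_image
for n in("wrist","top"):
    i=get_image(n);np.savez(f"/tmp/c_{n}.npz",**i);cv2.imwrite(f"pics/c_{n}.png",i["color"])
plan([.5936,.0056,.16],Rdown(12.8))
E
```

```text
time: 3.95
position: [0.5, -0.3224, 0.0032]
eef_rot: [-90.1, -0.0, -0.7]
force: [-2.5, 0.3, 4.7]
width: 0.0632
turn [0. 0. 0.] rows>= 0.0
t 3.95 p [ 0.5    -0.3224  0.0032] rpy [-9.005e+01 -4.000e-02 -6.700e-01] q [ 48.8  25.6 -22.4 103.3  11.9  53.3  20.7] w 0.0632 F [-2.5  0.3  4.7] M [0.11 0.16 0.02]
time: 4.7
position: [0.4982, -0.3213, 0.1497]
eef_rot: [-89.9, 0.2, -0.7]
force: [0.1, 0.8, -2.8]
width: 0.0633
turn [-0.0029 -0.235  -0.0033] rows>= 2.0
shift(after turn) [ 0.1654 -0.0103  0.2977] rows>= 6.0
t 4.8 p [ 0.4983 -0.3213  0.1497] rpy [-89.86   0.2   -0.66] q [ 50.9  16.4 -24.3  96.6   7.1  68.8  24.2] w 0.063 F [-0.2  0.1 -2. ] M [ 0.04 -0.01  0.01]
```

View pics/c_wrist.png

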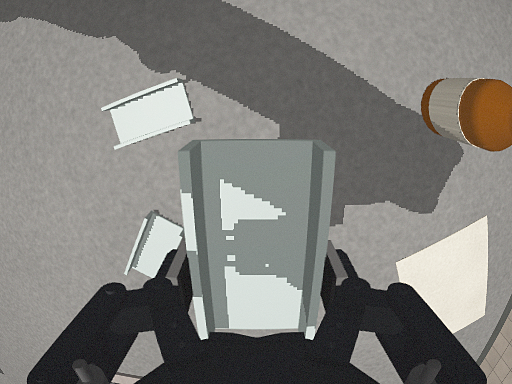

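View pics/c_top.png

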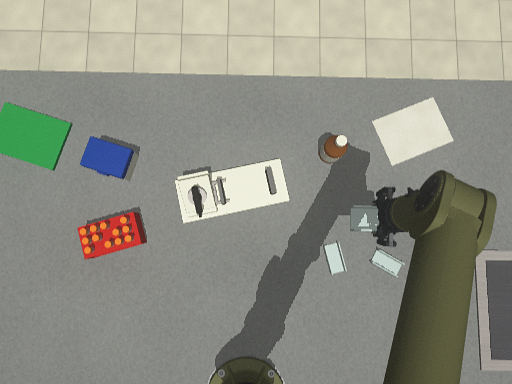

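```bash
python3 -m inch '0 0 0 0 -.1175 0;0 0 0 0 -.1175 0;.0236 -.003 .0425 0 0 0;.0236 -.003 .0425 0 0 0;.0236 -.003 .0425 0 0 0;.0236 -.003 .0425 0 0 0;.0236 -.003 .0425 0 0 0;.0236 -.003 .0425 0 0 0;.0236 -.003 .0425 0 0 0;0 0 0 0 0 0;0 0 0 0 0 0'
python3 - <<'E'
from h import *
from cell import get_image
for n in("wrist","top","scene"):
    i=get_image(n);np.savez(f"/tmp/d_{n}.npz",**i);cv2.imwrite(f"pics/d_{n}.png",i["color"])
plan([.5936,.0056,.16],Rdown(12.8))
E
```

```text
time: 6.18
position: [0.5941, 0.0041, 0.1719]
eef_rot: [-90.0, 0.1, 12.8]
force: [-0.2, -0.8, -2.5]
width: 0.0632
turn [ 0.0005 -0.0027 -0.0015] rows>= 1.0
shift(after turn) [-0.0001  0.0125  0.003 ] rows>= 1.0
t 6.33 p [0.5944 0.0027 0.1725] rpy [-9.003e+01  8.000e-02  1.264e+01] q [ 28.   17.3 -36.8  94.7  10.8  71.7   1.7] w 0.0632 F [-0.4 -0.6 -3. ] M [-0.07 -0.02 -0.06]
```

View pics/d_wrist.png

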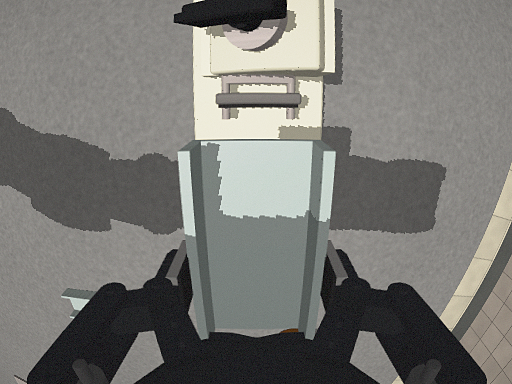

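View pics/d_top.png

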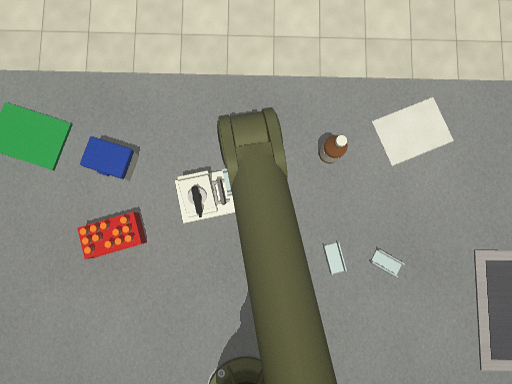

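```bash
python3 - <<'E'
from h import *
i=load("/tmp/d_wrist.npz")
cv2.imwrite("pics/d_crop.png",cv2.resize(i["color"][0:150,165:350],None,fx=4,fy=4,interpolation=cv2.INTER_CUBIC))
E
```

```text
(no output)
```

View pics/d_crop.png

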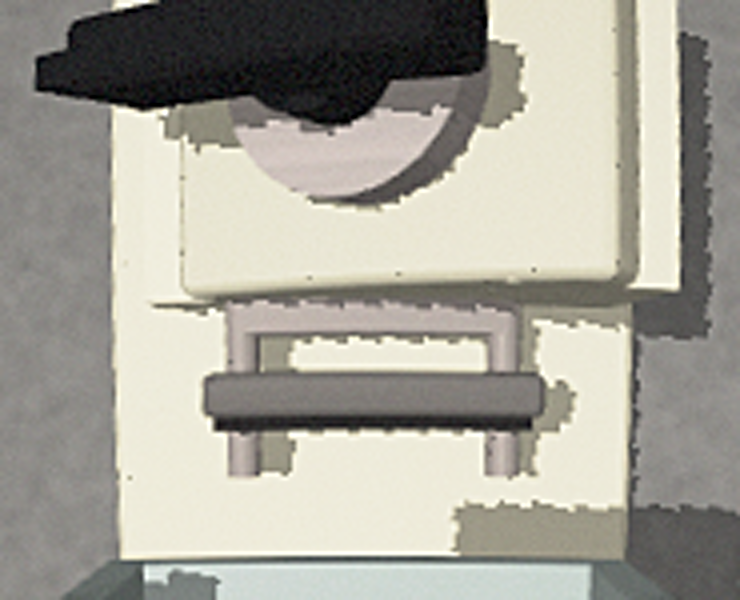

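```bash
python3 - <<'E'
from h import *
i=load("/tmp/d_wrist.npz")
a=np.radians(12.8);c0=np.array([.5834,.0505]);A=np.array([[np.cos(a),np.sin(a)],[-np.sin(a),np.cos(a)]])
f=lambda x,y,z:np.round(A@(fplane(i,(x+.5)/4-.5+165,(y+.5)/4-.5,z)[:2]-c0)*1e3,1)
print("left edge",f(121,540,.018),f(117,400,.018),f(113,250,.018))
print("right",f(629,490,.018),f(634,340,.018))
for z in(.036,.054):print("gate top",z,f(205,417,z),f(545,414,z),f(205,376,z),f(545,374,z))
print("gate low",f(215,432,.018),f(533,430,.018))
print("housing",f(682,290,.1),f(150,303,.018))
t=load("/tmp/a_top.npz")
g=lambda x,y,z:np.round(A@(plane(t,(x+.5)/6-.5+170,(y+.5)/6-.5+150,z)[:2]-c0)*1e3,1)
for z in(.036,.054):
  print("top: stop inner edge z",z,g(572,105,z),g(605,262,z),"outer",g(607,98,z),g(638,255,z),"gate",g(285,160,z),g(320,325,z),g(308,160,z),g(337,320,z))
E
```

```text
left edge [-63.5  -6. ] [-63.3  29.8] [-63.7  68.1]
right [65.4  7. ] [65.6 45.2]
gate top 0.036 [-38.6  25.3] [40.8 26.1] [-38.4  35. ] [40.6 35.6]
gate top 0.054 [-36.1  25.9] [38.1 26.6] [-35.9  34.9] [38.  35.5]
gate low [-38.6  20.9] [40.4 21.5]
housing [56.4 51.9] [-54.4  54. ]
top: stop inner edge z 0.036 [  43.4 -109. ] [ -34.9 -108.2] outer [  43.3 -126.3] [ -34.8 -124.5] gate [45.5 32.5] [-36.4  31.9] [43.2 21.6] [-35.7  23.5]
top: stop inner edge z 0.054 [  40.1 -107.3] [ -36.8 -106.5] outer [  40.  -124.3] [ -36.8 -122.6] gate [42.1 31.8] [-38.3  31.2] [39.9 21.1] [-37.7  22.9]
```

```bash
python3 - <<'E'
from h import *
plan([.5944,.0076,.05],Rdown(12.9))
E
python3 -m inch '0 .012 .005 0 -.005 0;0 .035 0 0 0 0;0 .035 0 0 0 0;0 .02 0 0 0 0;0 .015 0 0 0 0;0 .005 0 0 0 0;0 0 0 0 0 0;0 0 0 0 0 0'
python3 - <<'E'
from h import *
from cell import get_image
for n in("wrist","scene"):
    i=get_image(n);np.savez(f"/tmp/e_{n}.npz",**i);cv2.imwrite(f"pics/e_{n}.png",i["color"])
cv2.imwrite("pics/e_scene_c.png",cv2.resize(i["color"][150:270,190:350],None,fx=4.5,fy=4.5,interpolation=cv2.INTER_CUBIC))
plan([.5944,.0076,.0212],Rdown(12.9))
E
```

```text
turn [ 0.0005 -0.0045 -0.0015] rows>= 1.0
shift(after turn) [0.0011 0.1225 0.0048] rows>= 2.0
t 6.33 p [0.5944 0.0027 0.1725] rpy [-9.003e+01  8.000e-02  1.264e+01] q [ 28.   17.3 -36.8  94.7  10.8  71.7   1.7] w 0.0632 F [-0.4 -0.6 -3. ] M [-0.07 -0.02 -0.06]
time: 7.32
position: [0.5945, 0.0096, 0.0524]
eef_rot: [-90.0, -0.1, 13.1]
force: [1.0, -0.2, -2.0]
width: 0.0633
turn [0.0006 0.0032 0.0015] rows>= 1.0
shift(after turn) [-0.0004  0.031  -0.002 ] rows>= 1.0
t 7.42 p [0.5944 0.0096 0.0522] rpy [-9.004e+01 -9.000e-02  1.309e+01] q [ 25.5  24.2 -35.  101.4  15.9  59.3  -2.3] w 0.0635 F [ 0.  -0.2 -2.4] M [0.05 0.02 0.04]
```

View pics/e_wrist.png

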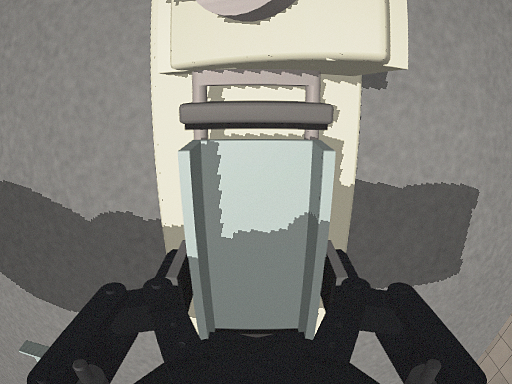

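View pics/e_scene_c.png

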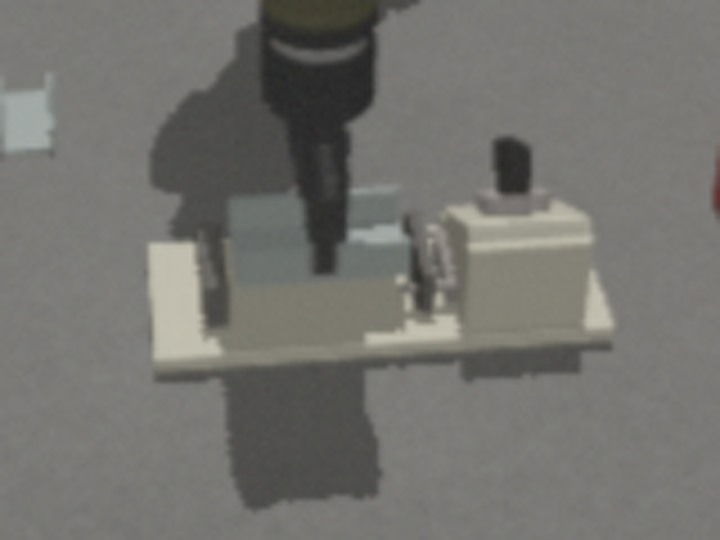

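Tray is centred on the gate (gate columns 180–333, tray 180–335) and hangs between stop and gate. Lowering.

```bash
python3 -m inch '0 .012 -.002 0 .003 0;0 .01 0 0 0 0;0 .005 0 0 0 0;0 .0015 0 0 0 0;0 0 0 0 0 0;0 0 0 0 0 0'
python3 - <<'E'
from h import *
from cell import get_image
i=get_image("wrist");np.savez("/tmp/f_wrist.npz",**i)
cv2.imwrite("pics/f_crop.png",cv2.resize(i["color"][0:190,130:380],None,fx=3,fy=3,interpolation=cv2.INTER_CUBIC))
i=get_image("scene")
cv2.imwrite("pics/f_scene_c.png",cv2.resize(i["color"][170:260,190:350],None,fx=4.5,fy=4.5,interpolation=cv2.INTER_CUBIC))
plan([.5944,.0076,.0212],Rdown(12.9))
E
```

```text
time: 8.18
position: [0.5944, 0.0077, 0.0231]
eef_rot: [-90.0, -0.0, 12.9]
force: [0.3, 0.2, -2.2]
width: 0.0633
turn [0.0003 0.0003 0.0005] rows>= 1.0
shift(after turn) [ 0.      0.0019 -0.    ] rows>= 1.0
t 8.28 p [0.5944 0.0076 0.0231] rpy [-9.002e+01 -3.000e-02  1.292e+01] q [ 24.8  26.4 -34.1 102.4  17.4  56.5  -3.3] w 0.0635 F [ 0.   0.1 -3.1] M [ 0.01 -0.   -0.01]
```

View pics/f_crop.png

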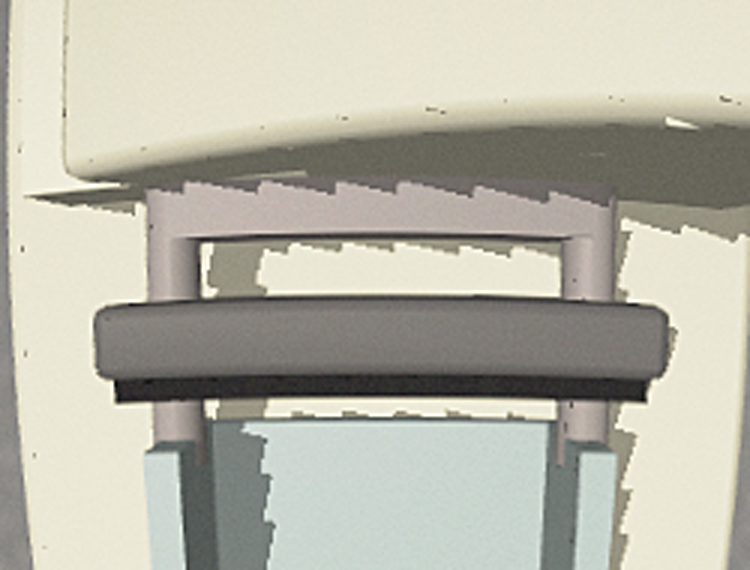

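View pics/f_scene_c.png

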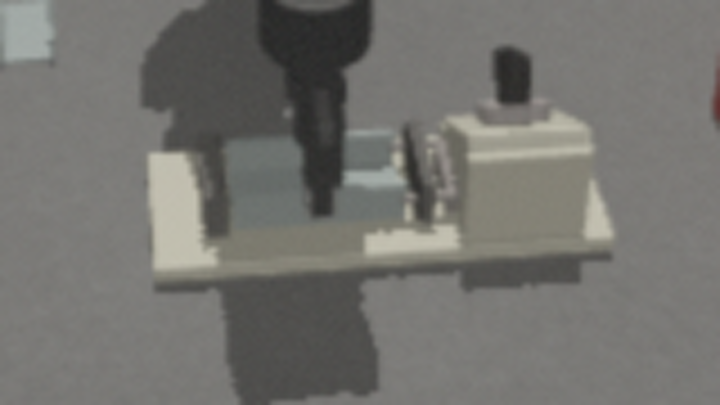

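```bash
python3 - <<'E'
from h import *
i=load("/tmp/f_wrist.npz")
a=np.radians(12.9);c0=np.array([.5841,.0520]);A=np.array([[np.cos(a),np.sin(a)],[-np.sin(a),np.cos(a)]])
f=lambda x,y,z:np.round(A@(fplane(i,(x+.5)/3-.5+130,(y+.5)/3-.5,z)[:2]-c0)*1e3,1)
print("tray end, wall top",f(146,452,.050),f(615,452,.050),"floor end",f(380,420,.025))
print("gate top front",f(97,378,.054),f(667,376,.054),"back",f(97,308,.054),f(667,308,.054))
for z in(.02,.03,.05):print("rubber",z,f(116,402,z),f(647,402,z),f(380,399,z))
print("plate L",f(35,560,.018),f(10,250,.018),f(23,456,.018))
E
```

```text
tray end, wall top [-32.2  14.2] [31.6 14.2] floor end [-0.4 14.2]
gate top front [-37.3  25. ] [37.1 25.3] back [-36.8  34.2] [36.6 34.2]
rubber 0.02 [-45.2  17.4] [45.  17.3] [-0.4 17. ]
rubber 0.03 [-42.1  18.6] [41.9 18.6] [-0.4 18.3]
rubber 0.05 [-36.   21.2] [35.7 21.2] [-0.4 20.9]
plate L [-64.  -11.4] [-64.3  44.9] [-64.2   8.1]
```

```bash
python3 -m inch '0 .0015 0 0 0 0;0 .001 0 0 0 0;0 0 0 0 0 0;0 0 0 0 0 0'
python3 - <<'E'
from h import *
plan()
E
```

```text
time: 8.78
position: [0.5944, 0.0076, 0.0213]
eef_rot: [-90.0, -0.0, 12.9]
force: [-2.9, 0.4, 5.3]
width: 0.0631
turn [0. 0. 0.] rows>= 0.0
t 8.78 p [0.5944 0.0076 0.0213] rpy [-9.004e+01 -2.000e-02  1.291e+01] q [ 24.8  26.5 -34.1 102.5  17.5  56.3  -3.4] w 0.0631 F [-2.9  0.4  5.3] M [-0.06  0.49  0.  ]
```

```bash
python3 -m inch '0 0 0 0 0 0;0 0 0 0 0 0;0 0 0 0 0 0;0 0 0 0 0 0' 0
python3 -m inch '0 -.015 0 0 0 0;0 -.04 0 0 0 0;0 -.05 0 0 0 0;0 -.05 0 0 0 0;0 -.03 0 0 0 0;0 0 0 0 0 0;0 0 0 0 0 0'
python3 - <<'E'
from h import *
from cell import get_image
i=get_image("wrist");np.savez("/tmp/g_wrist.npz",**i);cv2.imwrite("pics/g_wrist.png",i["color"])
i=get_image("scene");np.savez("/tmp/g_scene.npz",**i)
cv2.imwrite("pics/g_scene_c.png",cv2.resize(i["color"][170:260,190:350],None,fx=4.5,fy=4.5,interpolation=cv2.INTER_CUBIC))
plan()
E
```

```text
time: 9.28
position: [0.5941, 0.0076, 0.0202]
eef_rot: [-90.0, 0.0, 12.9]
force: [0.1, -0.1, 0.9]
width: 0.0852
time: 10.15
position: [0.5937, 0.0075, 0.2051]
eef_rot: [-90.0, 0.0, 12.9]
force: [-0.3, -0.0, -1.5]
width: 0.0857
turn [0. 0. 0.] rows>= 0.0
t 10.25 p [0.5933 0.0075 0.2041] rpy [-89.97   0.13  12.92] q [ 28.2  15.9 -37.5  92.5   9.9  75.    2.1] w 0.0855 F [-0.   0.3  0.3] M [-0.04  0.03  0.02]
```

View pics/g_wrist.png

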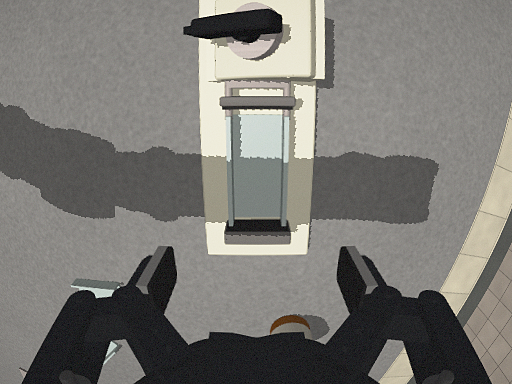

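View pics/g_scene_c.png

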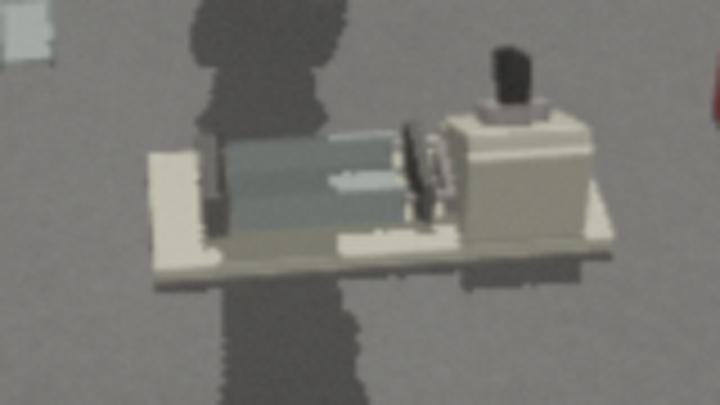

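```bash
python3 - <<'E'
from h import *
i=load("/tmp/g_wrist.npz")
cv2.imwrite("pics/g_c1.png",cv2.resize(i["color"][70:260,190:330],None,fx=3,fy=3,interpolation=cv2.INTER_CUBIC))
cv2.imwrite("pics/g_c2.png",cv2.resize(i["color"][0:90,175:335],None,fx=5,fy=5,interpolation=cv2.INTER_CUBIC))
E
```

```text
(no output)
```

View pics/g_c1.png

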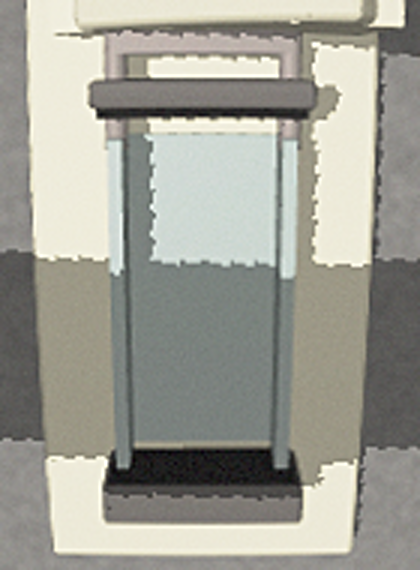

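View pics/g_c2.png

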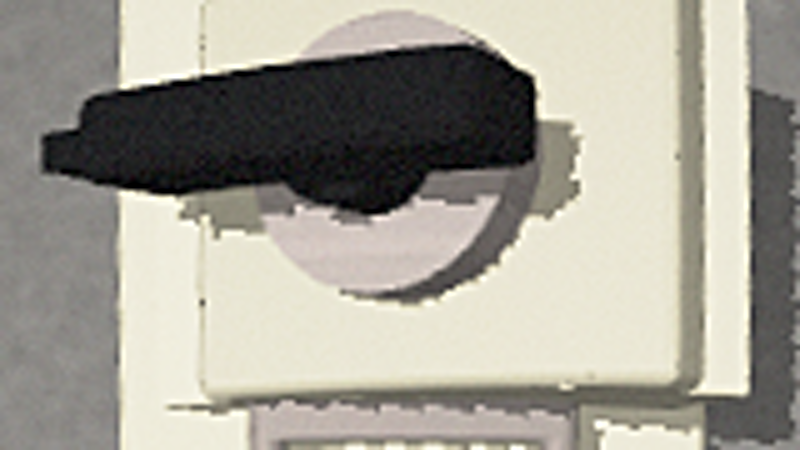

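```bash
python3 - <<'E'
from h import *
i=load("/tmp/g_wrist.npz")
a=np.radians(12.9);c0=np.array([.5841,.0520]);A=np.array([[np.cos(a),np.sin(a)],[-np.sin(a),np.cos(a)]])
f=lambda x,y,z:np.round(A@(fplane(i,(x+.5)/3-.5+190,(y+.5)/3-.5+70,z)[:2]-c0)*1e3,1)
print("tray +y",f(107,140,.048),f(297,140,.048),"-y",f(115,468,.048),f(290,468,.048))
print("stop top inner",f(104,486,.054),f(301,486,.054),"outer",f(106,522,.054),f(300,522,.054),"base",f(200,447,.018))
print("gate top front",f(90,108,.054),f(315,108,.054),"rubber",f(97,118,.05),f(306,118,.05))
print("plate end",f(55,553,.018),f(352,553,.018),f(35,300,.018),f(368,300,.018))
# knob model projection
S=np.array([[np.cos(a),-np.sin(a),0],[np.sin(a),np.cos(a),0],[0,0,1]])
ax=np.array([-.5,0,np.cos(np.pi/6)]);g=np.array([-.019,.092,.109])
kx=np.array([np.cos(np.pi/6),0,.5]);ky=np.array([0,1,0])
im=i["color"].copy()
big=cv2.resize(im[0:90,175:335],None,fx=5,fy=5,interpolation=cv2.INTER_CUBIC)
for cam,col in((0,(0,0,255)),(.12,(0,255,0))):
  c,s=np.cos(-cam),np.sin(-cam);X=c*kx+s*ky;Y=-s*kx+c*ky
  for sx,sy in((-1,-1),(-1,1),(1,-1),(1,1)):
    w=S@(g+X*sx*.0375+Y*sy*.008+ax*.012)+[*c0,0]
    u=(fproj(i,w)+.5-[175,0])*5;cv2.circle(big,tuple(np.round(u).astype(int)),4,col,-1)
  u=(fproj(i,S@(g-X*.0505)+[*c0,0])+.5-[175,0])*5;cv2.circle(big,tuple(np.round(u).astype(int)),4,col,1)
cv2.imwrite("pics/g_knob.png",big)
E
```

```text
tray +y [-32.5  13.8] [31.3 13.8] -y [ -33.1 -106.6] [  32.3 -106.6]
stop top inner [ -36.8 -111.2] [  36.1 -111.2] outer [ -36.7 -126.4] [  36.4 -126.5] base [  -1.3 -111.3]
gate top front [-37.3  25. ] [36.5 25.1] rubber [-35.5  21.5] [34.  21.5]
plate end [ -64.1 -162.2] [  64.5 -162.2] [-65.2 -49.6] [ 63.8 -49.6]
```

View pics/g_knob.png

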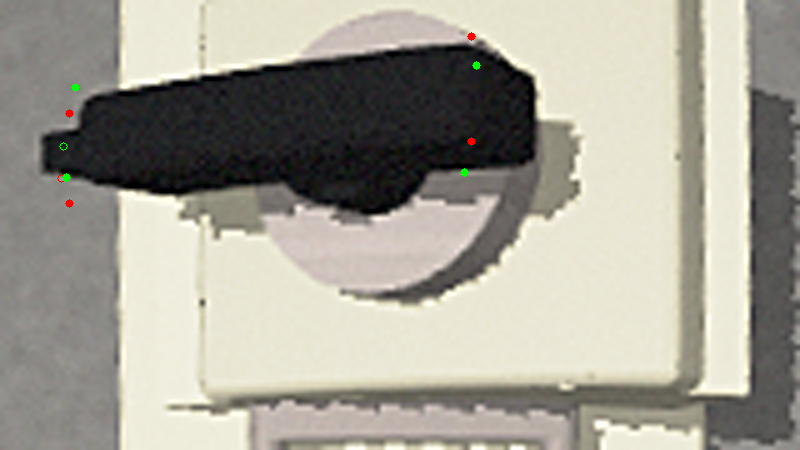

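```bash
python3 - <<'E'
from h import *
i=load("/tmp/g_wrist.npz")
a=np.radians(12.9);c0=np.array([.5841,.0520])
S=np.array([[np.cos(a),-np.sin(a),0],[np.sin(a),np.cos(a),0],[0,0,1]])
ax=np.array([-.5,0,np.cos(np.pi/6)]);g=np.array([-.019,.092,.109])
kx=np.array([np.cos(np.pi/6),0,.5]);ky=np.array([0,1,0])
big=cv2.resize(i["color"][0:90,175:335],None,fx=5,fy=5,interpolation=cv2.INTER_CUBIC)
def P(loc):
  return (fproj(i,S@loc+[*c0,0])+.5-[175,0])*5
for h,col in((-.039,(255,0,0)),(-.026,(0,0,255)),(-.014,(0,160,0))):
  for t in np.arange(0,2*np.pi,.1):
    cv2.circle(big,tuple(np.round(P(g+ax*h+.026*(np.cos(t)*kx+np.sin(t)*ky))).astype(int)),2,col,-1)
# housing edges: top edge x from?, y 50..134 z .1 
for q in((.045,.05,.1),):
  cv2.circle(big,tuple(np.round(P(np.array(q))).astype(int)),4,(255,0,255),-1)
cv2.imwrite("pics/g_knob2.png",big)
E
```

```text
(no output)
```

View pics/g_knob2.png

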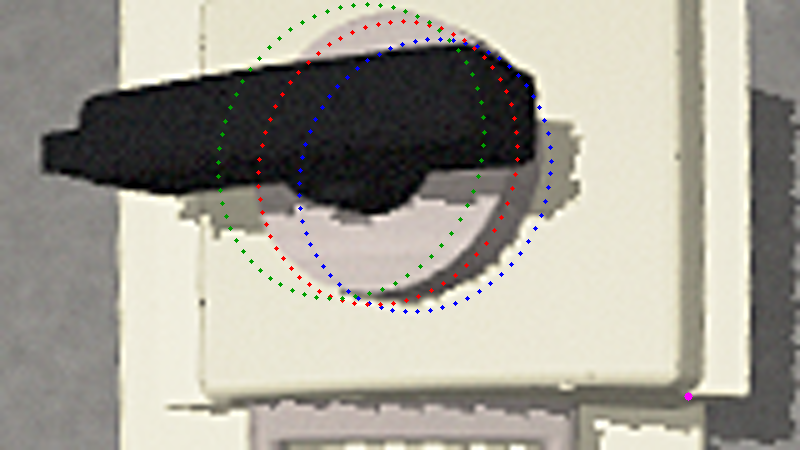

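```bash
cat >> h.py <<'E'
YAW=np.radians(12.9);C0=np.array([.5841,.0520,0])
S=np.array([[np.cos(YAW),-np.sin(YAW),0],[np.sin(YAW),np.cos(YAW),0],[0,0,1]])
AX=np.array([-.5,0,np.cos(np.pi/6)]);KX=np.array([np.cos(np.pi/6),0,.5]);KY=np.array([0,1.,0])
def knobpose(cam,h,g=(-.0185,.094,.109)): # TCP on the axle, h beyond grip centre (neg = past it)
    c,s=np.cos(cam),np.sin(cam);X=c*KY+s*KX   # KY turned clockwise about axle by cam
    Y=-AX;Z=np.cross(X,Y);R=S@np.stack([X,Y,Z],1)
    return S@(np.array(g)+AX*h)+C0,R
E
python3 - <<'E'
from h import *
p,R=knobpose(.05,.09);print(p,Ro.from_matrix(R).as_euler("xyz",degrees=True));plan(p,R)
E
```

```text
[0.50121715 0.12945117 0.18694229] [-119.96898452   -1.43194679  100.41850316]
turn [-0.3995 -1.4825 -0.4191] rows>= 9.0
shift(after turn) [ 0.1361 -0.0164  0.0696] rows>= 3.0
t 10.25 p [0.5933 0.0075 0.2041] rpy [-89.97   0.13  12.92] q [ 28.2  15.9 -37.5  92.5   9.9  75.    2.1] w 0.0855 F [-0.   0.3  0.3] M [-0.04  0.03  0.02]
```

```bash
python3 -m inch '0 0 0 -.04 -.148 -.042;0 0 0 -.04 -.148 -.042;0 0 0 -.04 -.148 -.042;0 0 0 -.04 -.148 -.042;0 0 0 -.04 -.148 -.042;0 0 0 -.04 -.148 -.042;0 0 0 -.04 -.148 -.042;0 0 0 -.04 -.148 -.042;0 0 0 -.04 -.148 -.042;0 0 0 -.04 -.148 -.042;.034 -.004 .017 0 0 0;.034 -.004 .017 0 0 0;.034 -.004 .017 0 0 0;.034 -.004 .017 0 0 0;0 0 0 0 0 0;0 0 0 0 0 0'
python3 - <<'E'
from h import *
from cell import get_image
i=get_image("wrist");np.savez("/tmp/k_wrist.npz",**i);cv2.imwrite("pics/k_wrist.png",i["color"])
i=get_image("top");np.savez("/tmp/k_top.npz",**i)
i=get_image("scene");np.savez("/tmp/k_scene.npz",**i);cv2.imwrite("pics/k_scene.png",i["color"])
plan(*knobpose(.05,.09))
E
```

```text
time: 12.25
position: [0.513, 0.1164, 0.1905]
eef_rot: [-120.1, -1.4, 100.2]
force: [0.6, 0.4, 0.3]
width: 0.0853
turn [ 0.0023 -0.0056 -0.0044] rows>= 1.0
shift(after turn) [ 0.0167 -0.001   0.0105] rows>= 1.0
t 12.4 p [0.5136 0.1147 0.1909] rpy [-120.09   -1.38  100.02] q [ 19.7 -17.2 -31.1 127.6 -14.3  37.7  96. ] w 0.0854 F [-0.4  0.4 -0. ] M [-0.13  0.5  -0.03]
```

View pics/k_wrist.png

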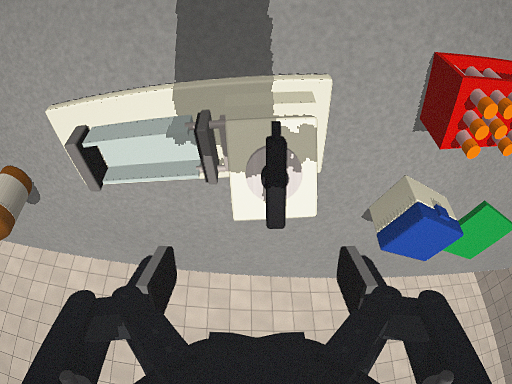

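View pics/k_scene.png

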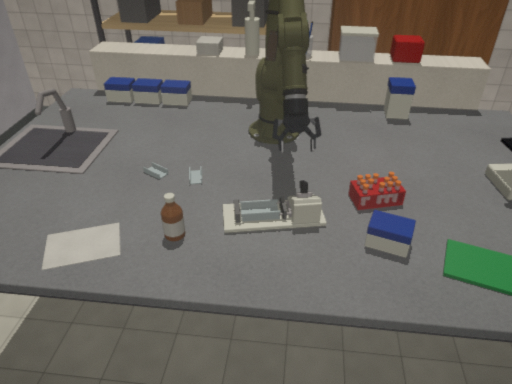

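```bash
python3 -m inch '0 .025 0 0 0 0;0 .02 0 0 0 0;.008 0 .005 0 0 0;.008 0 .005 0 0 0;0 0 0 0 0 0;0 0 0 0 0 0'
python3 - <<'E'
from h import *
from cell import get_image
i=get_image("wrist");np.savez("/tmp/l_wrist.npz",**i)
cv2.imwrite("pics/l_wrist.png",i["color"])
plan(*knobpose(.05,.04))
big=cv2.resize(i["color"][90:290,170:370],None,fx=3,fy=3,interpolation=cv2.INTER_CUBIC)
g=np.array([-.0185,.094,.109])
def P(loc): return (fproj(i,S@loc+C0)+.5-[170,90])*3
for cam,col in((0.05,(0,0,255)),):
  c,s=np.cos(cam),np.sin(cam);Y=c*KY+s*KX;X=c*KX-s*KY
  for h in(.012,-.012):
   for sx,sy in((-1,-1),(-1,1),(1,-1),(1,1)):
    cv2.circle(big,tuple(np.round(P(g+X*sx*.0375+Y*sy*.008+AX*h)).astype(int)),3,(0,0,255) if h>0 else (0,255,0),-1)
for t in np.arange(0,2*np.pi,.1):cv2.circle(big,tuple(np.round(P(g-AX*.026+.026*(np.cos(t)*KX+np.sin(t)*KY))).astype(int)),1,(255,0,0),-1)
cv2.imwrite("pics/l_c.png",big)
E
```

```text
time: 13.15
position: [0.5239, 0.1359, 0.1481]
eef_rot: [-120.2, -1.3, 100.2]
force: [-0.3, 0.4, 0.9]
width: 0.0855
turn [ 0.0034 -0.002  -0.0029] rows>= 1.0
shift(after turn) [-0.0013  0.0045  0.0009] rows>= 1.0
t 13.2 p [0.5239 0.1359 0.148 ] rpy [-120.16   -1.34  100.23] q [ 20.8 -11.8 -36.6 128.9  -9.3  30.7  89.5] w 0.0856 F [ 0.9 -0.7 -0.3] M [-0.08  0.52  0.01]
```

View pics/l_wrist.png

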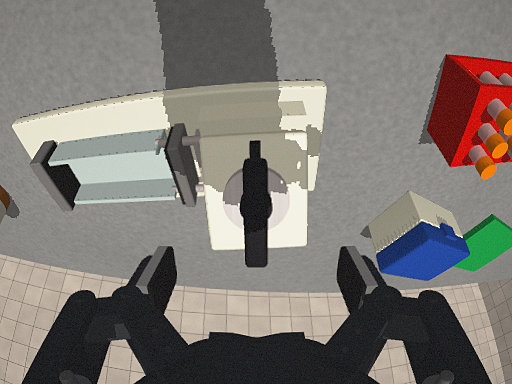

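View pics/l_c.png

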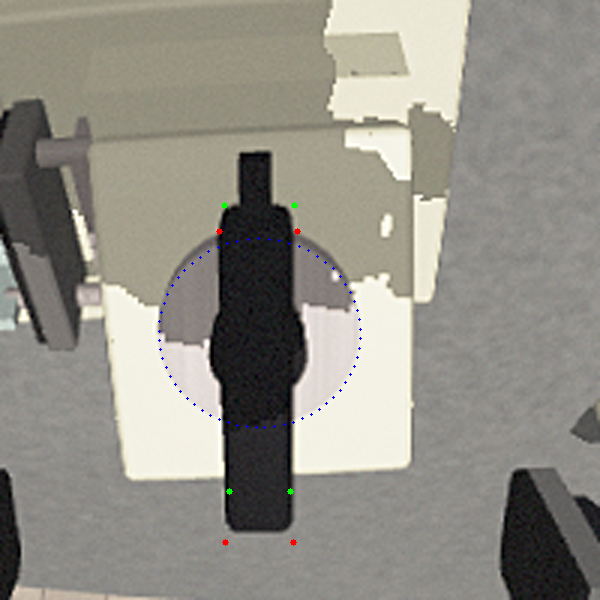

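```bash
python3 - <<'E'
from h import *
plan(*knobpose(.06,-.016,(-.0195,.093,.109)))
E
```

```text
turn [ 0.0034  0.008  -0.0029] rows>= 1.0
shift(after turn) [-0.0023  0.06    0.0017] rows>= 1.0
t 13.2 p [0.5239 0.1359 0.148 ] rpy [-120.16   -1.34  100.23] q [ 20.8 -11.8 -36.6 128.9  -9.3  30.7  89.5] w 0.0856 F [ 0.9 -0.7 -0.3] M [-0.08  0.52  0.01]
```

```bash
python3 -m inch '-.002 .02 .002 .003 .008 -.003;0 .02 0 0 0 0;0 .01 0 0 0 0;0 .01 0 0 0 0;0 0 0 0 0 0;0 0 0 0 0 0'
python3 - <<'E'
from h import *
from cell import get_image
i=get_image("wrist");np.savez("/tmp/m_wrist.npz",**i)
cv2.imwrite("pics/m_wrist.png",i["color"])
plan(*knobpose(.06,-.016,(-.0195,.093,.109)))
o=state()[0];print("M axle",o["torque"]@(S@AX))
E
```

```text
time: 13.95
position: [0.5517, 0.1404, 0.0947]
eef_rot: [-119.9, -1.7, 99.9]
force: [-0.8, 0.1, 0.0]
width: 0.0855
turn [-0.0001 -0.0001  0.0002] rows>= 1.0
shift(after turn) [-0.0003 -0.0001 -0.0004] rows>= 1.0
t 14.0 p [0.5518 0.1404 0.0948] rpy [-119.95   -1.73   99.92] q [ 24.2  -1.5 -42.  128.4   4.1  22.9  78. ] w 0.0853 F [ 0.5  0.4 -0.2] M [-0.14  0.56 -0.07]
M axle -0.057308191375237606
```

View pics/m_wrist.png

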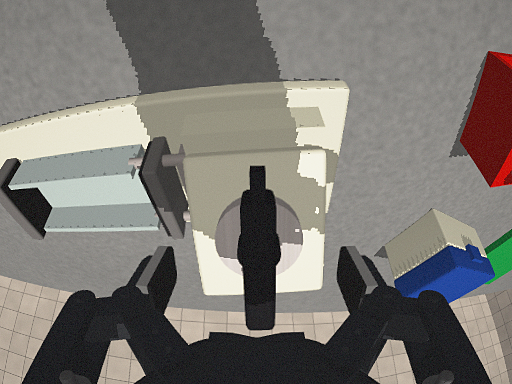

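```bash
python3 -m inch '0 0 0 0 0 0;0 0 0 0 0 0;0 0 0 0 0 0;0 0 0 0 0 0;0 0 0 0 0 0;0 0 0 0 0 0;0 0 0 0 0 0;0 0 0 0 0 0' 1 100
cat >> h.py <<'E'
import json,os
def look(name=None):
    o,p,R=state();ax=S@AX
    X=S.T@R[:,0];cam=np.arctan2(X@KX,X@KY)
    tilt=np.degrees(np.arccos(-R[2,1]))
    q=S.T@(p-C0)
    print("t %.2f tool-cam %.4f M_ax %.3f tilt %.1f w %.4f"%(o["time"],cam,o["torque"]@ax,tilt,o["width"]),"F_stand",np.round(S.T@o["force"],1),"TCP stand",np.round(q*1e3,1),"q",np.round(o["qpos"],0))
    if name:
        from cell import get_image
        i=get_image("wrist");np.savez(f"/tmp/{name}.npz",**i);cv2.imwrite(f"pics/{name}.png",i["color"])
E
python3 -c "
from h import *
look('n_wrist')"
```

```text
time: 15.0
position: [0.5512, 0.1415, 0.0949]
eef_rot: [-119.9, -1.7, 100.0]
force: [-10.3, 1.9, 11.5]
width: 0.0174
t 15.00 tool-cam 0.0588 M_ax -0.063 tilt 29.9 w 0.0174 F_stand [-9.7  4.1 11.5] TCP stand [-12.1  94.6  94.9] q [ 24.  -1. -42. 128.   4.  23.  78.]
```

View pics/n_wrist.png

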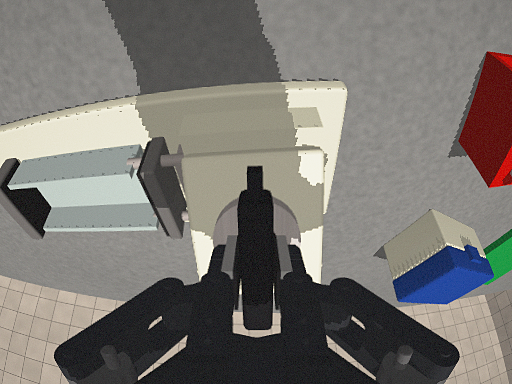

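```bash
python3 -m inch '.001 -.001 0 0 .04 0;0 0 0 0 .05 0;0 0 0 0 .05 0;0 0 0 0 .05 0'
python3 -c "
from h import *
look()"
python3 -m inch '0 0 0 0 .05 0;0 0 0 0 .05 0;0 0 0 0 .05 0'
python3 -c "
from h import *
look('o_wrist')"
```

```text
time: 15.55
position: [0.5509, 0.1417, 0.0952]
eef_rot: [-119.2, -7.1, 90.5]
force: [2.4, 0.8, -1.8]
width: 0.0171
t 15.55 tool-cam 0.2497 M_ax 0.434 tilt 30.0 w 0.0171 F_stand [ 2.5  0.3 -1.8] TCP stand [-12.3  94.8  95.2] q [ 25.  -2. -43. 128.   4.  23.  67.]
time: 15.92
position: [0.551, 0.1419, 0.0952]
eef_rot: [-118.0, -11.3, 82.8]
force: [1.4, 1.2, -2.2]
width: 0.0169
t 15.93 tool-cam 0.3996 M_ax 0.404 tilt 30.0 w 0.0169 F_stand [ 1.6  0.8 -2.2] TCP stand [-12.2  95.   95.2] q [ 25.  -2. -43. 128.   4.  23.  59.]
```

View pics/o_wrist.png

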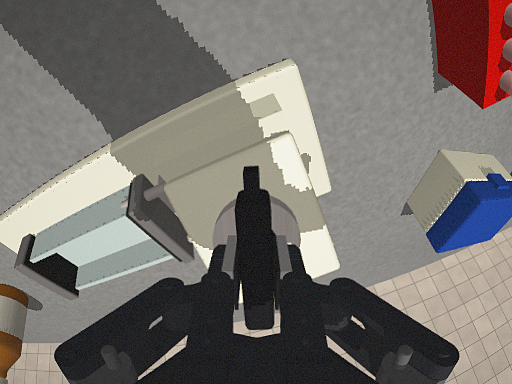

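```bash
L='from h import *
look()'
python3 -m inch '0 0 0 0 .05 0;0 0 0 0 .05 0;0 0 0 0 .05 0' >/dev/null; python3 -c "$L"
python3 -m inch '0 0 0 0 .05 0;0 0 0 0 .05 0' >/dev/null; python3 -c "$L"
python3 -m inch '0 0 0 0 .04 0;0 0 0 0 .04 0' >/dev/null; python3 -c "$L"
python3 -m inch '0 0 0 0 .03 0;0 0 0 0 .03 0' >/dev/null; python3 -c "$L"
python3 -m inch '0 0 0 0 .03 0;0 0 0 0 .03 0' >/dev/null; python3 -c "
from h import *
look('p_wrist')"
```

```text
t 16.35 tool-cam 0.5492 M_ax 0.453 tilt 30.0 w 0.0169 F_stand [ 3.2  0.9 -1.8] TCP stand [-12.2  95.1  95.2] q [ 25.  -2. -43. 128.   4.  23.  50.]
t 16.60 tool-cam 0.6491 M_ax 0.402 tilt 30.0 w 0.0170 F_stand [ 1.6  1.8 -2.8] TCP stand [-12.2  95.2  95.2] q [ 26.  -2. -43. 128.   4.  23.  44.]
t 16.85 tool-cam 0.7287 M_ax 0.426 tilt 30.0 w 0.0171 F_stand [ 2.8  1.8 -3. ] TCP stand [-12.1  95.2  95.3] q [ 26.  -2. -44. 128.   4.  23.  40.]
t 17.10 tool-cam 0.7903 M_ax 0.375 tilt 30.0 w 0.0171 F_stand [ 4.5  2.2 -5. ] TCP stand [-12.1  95.2  95.3] q [ 26.  -2. -44. 128.   4.  23.  36.]
t 17.35 tool-cam 0.8505 M_ax 0.389 tilt 30.0 w 0.0168 F_stand [ 4.9  2.9 -4.5] TCP stand [-12.1  95.2  95.3] q [ 26.  -2. -44. 128.   4.  23.  33.]
```

View pics/p_wrist.png

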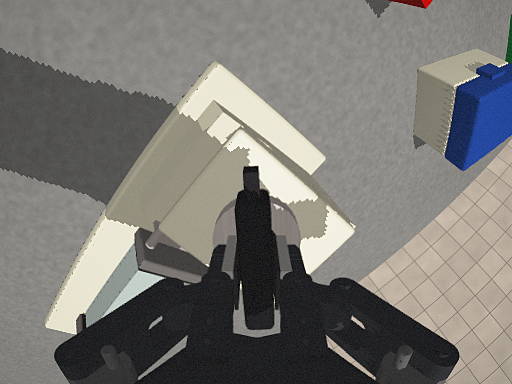

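```bash
L='from h import *
look()'
python3 -m inch '0 0 0 0 .025 0;0 0 0 0 .025 0' >/dev/null; python3 -c "$L"
python3 -m inch '0 0 0 0 .025 0;0 0 0 0 .025 0' >/dev/null; python3 -c "$L"
python3 -m inch '0 0 0 0 .025 0;0 0 0 0 .025 0' >/dev/null; python3 -c "$L"
```

```text
t 17.65 tool-cam 0.9002 M_ax 0.441 tilt 30.0 w 0.0168 F_stand [ 4.8  3.1 -4.2] TCP stand [-12.1  95.3  95.3] q [ 26.  -2. -44. 128.   4.  23.  30.]
t 17.90 tool-cam 0.9502 M_ax 0.409 tilt 30.0 w 0.0170 F_stand [ 5.3  2.7 -5.6] TCP stand [-12.   95.3  95.4] q [ 26.  -2. -44. 128.   4.  23.  27.]
t 18.15 tool-cam 1.0002 M_ax 0.424 tilt 30.0 w 0.0170 F_stand [ 5.2  2.9 -4.3] TCP stand [-12.   95.3  95.4] q [ 26.  -2. -44. 128.   4.  23.  24.]
```

```bash
python3 - <<'E'
from h import *
from cell import get_image
i=get_image("scene");np.savez("/tmp/q_scene.npz",**i)
cv2.imwrite("pics/q_scene.png",cv2.resize(i["color"][170:260,190:350],None,fx=5,fy=5,interpolation=cv2.INTER_CUBIC))
E
```

```text
(no output)
```

View pics/q_scene.png

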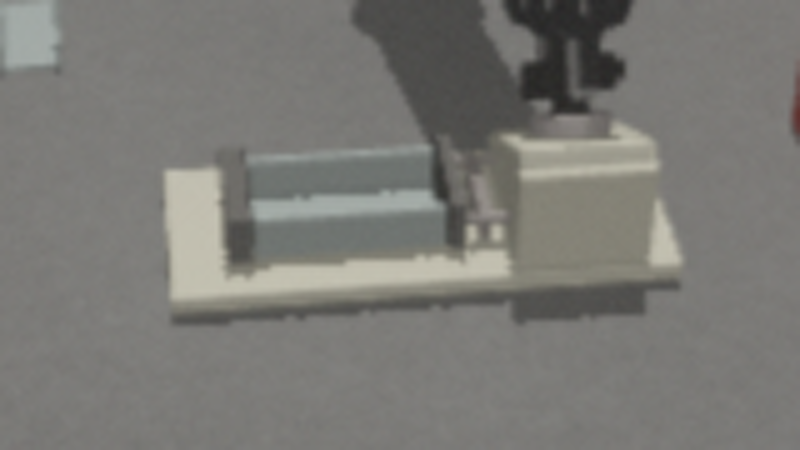

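```bash
L='from h import *
look()'
python3 -m inch '0 0 0 0 .025 0;0 0 0 0 .025 0' >/dev/null; python3 -c "$L"
python3 -m inch '0 0 0 0 .025 0;0 0 0 0 .025 0' >/dev/null; python3 -c "$L"
```

```text
t 18.45 tool-cam 1.0503 M_ax 0.397 tilt 30.0 w 0.0167 F_stand [ 5.6  3.6 -6. ] TCP stand [-12.   95.3  95.4] q [ 27.  -2. -44. 128.   4.  23.  21.]
t 18.70 tool-cam 1.1001 M_ax 0.433 tilt 30.0 w 0.0170 F_stand [ 5.   3.3 -4.6] TCP stand [-12.   95.3  95.4] q [ 27.  -2. -45. 128.   4.  23.  19.]
```

```bash
L='from h import *
look()'
python3 -m inch '0 0 0 0 .025 0;0 0 0 0 .025 0' >/dev/null; python3 -c "$L"
python3 -c "
from h import *
from cell import get_image
i=get_image('scene');np.savez('/tmp/r_scene.npz',**i)
cv2.imwrite('pics/r_scene.png',cv2.resize(i['color'][190:230,225:305],None,fx=10,fy=10,interpolation=cv2.INTER_CUBIC))
look('r_wrist')"
```

```text
t 18.95 tool-cam 1.1500 M_ax 0.491 tilt 30.0 w 0.0170 F_stand [ 5.4  2.9 -6.3] TCP stand [-12.   95.4  95.4] q [ 27.  -2. -45. 128.   4.  23.  16.]
t 19.00 tool-cam 1.1508 M_ax 0.319 tilt 30.0 w 0.0170 F_stand [ 5.3  3.  -4.9] TCP stand [-11.9  95.4  95.4] q [ 27.  -2. -45. 128.   4.  23.  16.]
```

View pics/r_scene.png

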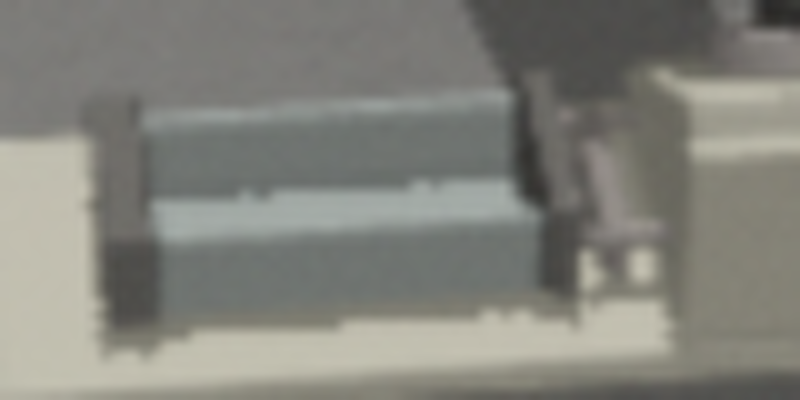

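View pics/r_wrist.png

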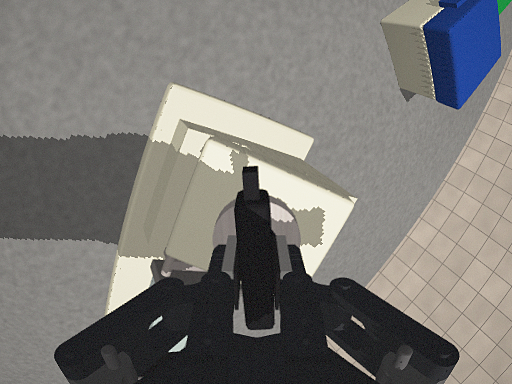

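```bash
L='from h import *
look()'
python3 -m inch '0 0 0 0 .025 0;0 0 0 0 .025 0' >/dev/null; python3 -c "$L"
python3 -m inch '0 0 0 0 .015 0;0 0 0 0 .015 0' >/dev/null; python3 -c "$L"
```

```text
t 19.30 tool-cam 1.1997 M_ax 0.560 tilt 30.0 w 0.0168 F_stand [ 5.8  2.9 -5.8] TCP stand [-11.9  95.4  95.4] q [ 27.  -2. -45. 128.   4.  23.  13.]
t 19.55 tool-cam 1.2293 M_ax 0.579 tilt 30.0 w 0.0171 F_stand [ 5.9  1.8 -5.1] TCP stand [-11.9  95.4  95.5] q [ 27.  -2. -45. 128.   4.  23.  11.]
```

```bash
L='from h import *
look()'
python3 -m inch '0 0 0 0 .02 0;0 0 0 0 .015 0' >/dev/null; python3 -c "$L"
python3 -m inch '0 0 0 0 0 0;0 0 0 0 0 0;0 0 0 0 0 0' >/dev/null; python3 -c "$L"
```

```text
t 19.80 tool-cam 1.2642 M_ax 0.575 tilt 30.0 w 0.0170 F_stand [ 5.2  2.4 -5.1] TCP stand [-11.9  95.4  95.5] q [ 27.  -2. -45. 128.   4.  23.   9.]
t 20.18 tool-cam 1.2645 M_ax 0.433 tilt 30.0 w 0.0167 F_stand [ 6.1  2.8 -5.4] TCP stand [-11.9  95.4  95.5] q [ 27.  -2. -45. 128.   4.  23.   9.]
```

```bash
python3 -m inch '0 0 0 0 0 0;0 0 0 0 0 0;0 0 0 0 0 0;0 0 0 0 0 0;0 0 0 0 0 0;0 0 0 0 0 0' 0
python3 -m inch '0 -.015 0 0 0 0;0 -.02 0 0 0 0;0 -.02 0 0 0 0;0 0 0 0 0 0;0 0 0 0 0 0;0 0 0 0 0 0'
python3 -c "
from h import *
from cell import get_image
for n in('scene','top'):
  i=get_image(n);np.savez(f'/tmp/s_{n}.npz',**i);cv2.imwrite(f'pics/s_{n}.png',i['color'])
  if n=='scene':cv2.imwrite('pics/s_scene_c.png',cv2.resize(i['color'][170:260,190:350],None,fx=5,fy=5,interpolation=cv2.INTER_CUBIC))
look('s_wrist')"
```

```text
time: 20.92
position: [0.5509, 0.1413, 0.0952]
eef_rot: [-99.8, -28.4, 32.9]
force: [-0.1, -0.2, -0.4]
width: 0.0853
time: 21.68
position: [0.5238, 0.1352, 0.1418]
eef_rot: [-99.7, -28.4, 32.9]
force: [0.3, -0.2, 0.5]
width: 0.0852
t 21.77 tool-cam 1.2654 M_ax 0.033 tilt 29.9 w 0.0854 F_stand [ 0.3  0.4 -0.6] TCP stand [-40.2  94.6 141.9] q [ 25. -12. -40. 129. -11.  30.  22.]
```

View pics/s_wrist.png

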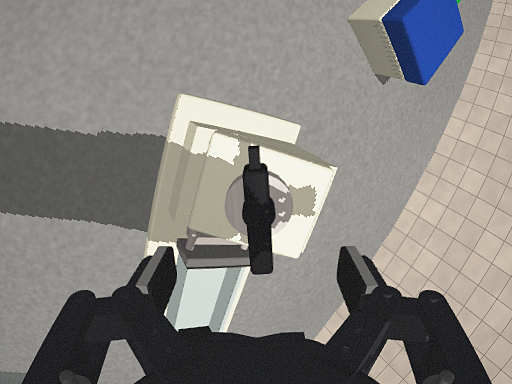

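View pics/s_scene_c.png

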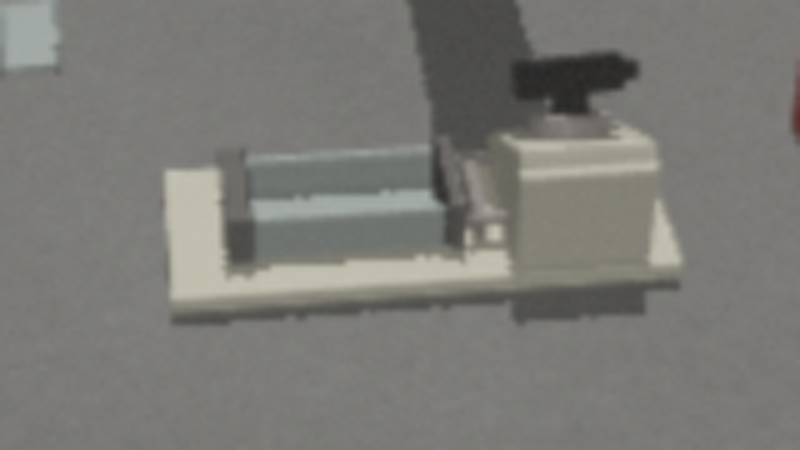

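View pics/s_top.png

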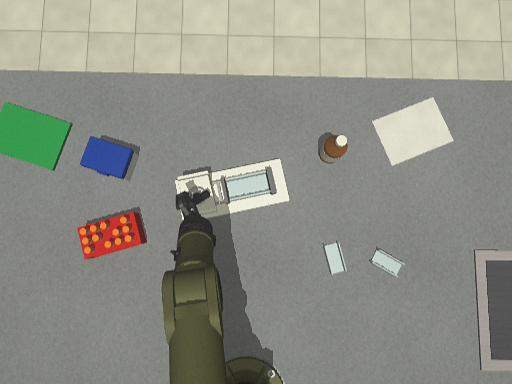

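```bash
python3 - <<'E'
from h import *
def ang(f,a,b,h=.012):
    i=load(f);n=S@AX;p0=S@(np.array([-.0195,.0945,.109])+AX*h)+C0;Q=[]
    for u in(a,b):
        c,d=fray(i,*u);Q.append(c+d*((p0-c)@n)/(d@n))
    v=S.T@(Q[1]-Q[0]);return np.arctan2(-(v@KY),v@KX)
# pointer->tail centre line by mask of dark pixels: rows near pointer & tail
for f,rows,cols in(("/tmp/l_wrist.npz",(145,155,225,262),(235,275)),("/tmp/m_wrist.npz",(170,182,290,325),(235,280)),("/tmp/s_wrist.npz",(150,160,230,265),(238,280)),("/tmp/r_wrist.npz",(170,182,196,206),(235,272)),("/tmp/n_wrist.npz",(170,182,196,206),(235,275))):
    i=load(f);g=i["color"].max(2)
    P=[]
    for r0,r1 in(rows[:2],rows[2:]):
        m=np.zeros_like(g);m[r0:r1,cols[0]:cols[1]]=(g[r0:r1,cols[0]:cols[1]]<45)
        v,u=np.nonzero(m);P.append((u.mean(),v.mean()))
    print(f,np.round(P,1).tolist(),"cam~",round(ang(f,*P),3))
E
```

```text
/tmp/l_wrist.npz [[254.5, 149.5], [255.1, 242.6]] cam~ 0.047
/tmp/m_wrist.npz [[257.0, 175.5], [259.6, 306.3]] cam~ 0.04
/tmp/s_wrist.npz [[253.7, 154.7], [259.4, 245.7]] cam~ 1.207
/tmp/r_wrist.npz [[249.9, 174.9], [252.0, 200.8]] cam~ 1.082
/tmp/n_wrist.npz [[254.0, 175.5], [255.0, 200.6]] cam~ 0.021
```

```bash
python3 -c "
from cell import job_done,get_obs
o=get_obs();print(o['time'],o['qd'].round(2));print(job_done())"
```

```text
21.825 [-0.03 -0.22  0.22 -0.19 -0.09  0.13  0.05]
the job is handed in; nothing more can be done
None
```

The tray is on the casting-stand bed, the gate is tight against it at an estimated 15 N, and I handed the job in at about 21.8 s.

- **Tray:** I took the 64 x 120 mm tray, not the two smaller look-alikes. I set it down level about 3 mm to +y of bed_middle and let go. The wrist picture showed it clear of both stop and gate, with about 6 mm free at the gate.
- **Knob:** I gripped it in line with the axle, at about 30° tilt throughout, and turned it clockwise in one grasp. The turning moment stayed at about 0.41 N m, then began to rise near 1.05 rad of tool angle. I stopped at 1.265 rad with the moment at 0.575 N m, then opened the gripper and backed off.

**Last checks:**
- The pictures show the tray flat against the stop with the gate on it. The bottle, tip box and tube rack look unmoved.
- After release the force on the tool was near zero. The knob read about 1.21 rad in the image, roughly 0.06 less than the tool angle. It showed about the same lag while gripped, so I don't think it sprang back.
- The squeeze estimates disagree somewhat. Angle past contact and the moving moment give 13–15 N, while the moment when paused suggests up to about 21 N. All are inside 8–28 N, but the squeeze was never measured directly.
- My position estimates for the stand disagreed by about 2 mm between features (plate end, gate and knob collar). That was within the placing tolerance.

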